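Draw the loaded gift tray over the step onto the bench scale and record the weight

TASK

Weigh the loaded gift tray: slide it out from under the glass shelf and over the step onto the scale, raising only its leading end a little so that it neither catches nor tips (do not carry it through the air or ram the edge), until it stands wholly on the steel platform with the vase and the gift box still upright in it. Let go of the tray, then press the wide key on the weighing terminal. Do not strike the shelf or its frame, and leave the other things on the counter where they are.

Things in the scene. Friction and masses are not known exactly. Their poses are not given: they have to be found in the camera images.
- scale: Fixed bench scale: grey housing with a brushed-steel platform 260 (x) by 300 (y) mm, 10 mm thick, flat, no rim, its top 46 mm above the counter. Origin under its centre at counter height, z up. Its -y end faces the infeed board; its +y end is nearer the weighing terminal.
- board: Fixed white laminate infeed board, 200 (x) by 340 (y) mm, top 40 mm above the counter, so 6 mm lower than the scale's platform; an open gap of 8 to 13 mm lies between its +y end and the platform. Origin under its centre at counter height; axes parallel to the scale's. The tray starts on it.
- riser: Fixed counter shelf over the infeed board: grey 30 mm square-tube frame, 340 by 340 mm, glass top. Underside of the tubes 310 mm, of the glass 340 mm, above the counter; stock stands on the glass at the end away from the scale. Legs 30 mm square at (+-155, +-155) mm, 280 mm open between them. Origin under its centre at counter height; axes parallel to the scale's; its +y side faces the scale.
- tray: Loose wooden tray, 160 (x) by 210 (y) mm, 0.4 kg (0.7 kg loaded), flat square-edged underside, 8 mm floor, walls 32 mm high. At each end two posts 14 mm square at x = +-62 mm rise to 86 mm and carry a bar handle. Origin at the centre of its underside; +y points to the end nearest the scale, within 0.1 rad of the scale's +y. Vase and gift box stand loose in it, 50 mm or more behind the bar.
- tray_bar (a point): Middle of the bar handle nearest the scale: a horizontal round wooden bar along the tray's x, 14 mm diameter, 110 mm free between the posts, 74 mm above the tray's underside and 98 mm from the tray's centre towards +y. The end wall below it is 32 mm high. It starts 35 to 70 mm inside the shelf's +y side.
- vase: Loose white ceramic vase standing in the tray, 145 mm tall, foot 58 mm and belly 76 mm diameter, about 0.22 kg. Origin at the centre of its foot, z up.
- giftbox: Loose cardboard gift box standing in the tray, 56 by 64 by 48 mm, about 0.08 kg. Origin at the centre of its underside, z up.
- terminal: Fixed weighing terminal: grey wedge housing 130 (x) by 170 (y) mm, 30 to 90 mm high, its face sloping 24 degrees from level with the low side at -x (towards the robot at yaw 0). On the face: dark display at the top, a row of five small flat keys, and one wide white key near the low edge. Origin under its centre at counter height.
- key_top (a point): Centre of the top of the wide white key of the terminal (50 along y by 20 mm, stands 8 mm off the face). Its z axis is the outward normal of the sloping face; the key is pressed along -z.
- print_key (a joint): Travel of the wide key: 0 up, 0.004 m fully pressed. Spring-loaded, about 1.2 N to start and 4.5 N fully down; it springs back.
- dispenser: Bystander: clear pump bottle, 60 mm diameter, 179 mm tall, behind the scale. Origin under its centre.
- tape_roll: Bystander: roll of parcel tape lying flat, 90 mm diameter, 48 mm high. Origin under its centre.
- scissors: Bystander: scissors lying flat, 180 mm long, 11 mm high. Origin near the pivot.
- carton: Bystander: white carton 110 by 110 by 100 mm. Origin under its centre.
- jar: Bystander: glass jar with steel lid, 72 mm diameter, 90 mm tall. Origin under its centre.
- pot: Bystander: terracotta pot, 104 mm diameter, 105 mm tall. Origin under its centre.
- stapler: Bystander: stapler, 130 by 34 by 47 mm. Origin under its centre.

How it is judged:
By the outcome, as a careful person would: the job done as asked, in the order asked, and still so for the second after the job is handed in, with the robot touching nothing.
It also fails if it takes over 51 s, if anything falls off the work surface, if the arm or the gripper's body presses on something with over 40 N, if the wrist force passes 120 N, or if a joint passes its speed limit or range.

ROBOT

A 6-joint arm with a two-finger parallel gripper is mounted at the origin on the work surface. World frame = base frame: x ahead of the robot, y to its left, z up, the work surface at z = 0. Lengths are in m, angles in rad, forces in N, time in s.
With the tool pointing down it reaches from about 0.3 to 0.775 m from the base axis. Payload 14.6 kg.
Tool frame: the origin (TCP) lies on the centre line of the jaws, within the pads' length; the fingertips stand 11 mm ahead of it and the grasp point (between the pads) lies 8 mm behind it; y points along the fingers, x is the direction in which the jaws open and shut, and the axes are right-handed (so a half turn about y gives the same grasp; the last joint's range is limited). The gripper opens to 94 mm and grips with 3 to 60 N. Pads are 16 mm wide; open, the fingers measure 119 mm over their backs; the gripper's body (75 mm by 177 mm) begins 78 mm behind the grasp point.
Start: joints at [-1.36, 0.3, 1.521, -0, 1.321, -0.067], TCP at [0.151, -0.529, 0.216] pointing down, gripper open.
Joint ranges: [-3.03, 3.03], [-0.79, 2.21], [0.23, 2.52], [-1.04, 4.18], [0, 3.07], [-2.55, 2.55]. Speed limits (rad/s): [2.22, 2.22, 2.57, 3.14, 3.14, 3.14].

INTERFACE

Orientations are given as [roll, pitch, yaw] about the fixed x, y, z axes, in that order (R = Rz(yaw) Ry(pitch) Rx(roll)).
In Python, from station import ctrl, imaging gives the robot as it stands. The module is installed in compiled form; this text tells all that it offers.
- The arm moves only by the tool apply_moves, never from a script. Its argument "deltas" is a list of rows, each an object with "dp": the shift along the tool's x, y, z in m, a list of three; "roll": the turn about the tool's y in rad; "grip": the closure, from -1 (fully open) to 1 (shut). In form: [{"dp": [tx, ty, tz], "roll": roll, "grip": grip}, ...]. A call has 1 to 10 rows; each row shifts and turns the commanded pose from where the row before left it, along the tool's axes as they then stand; what a row does not reach is not made up. A row lasts 1/8 s, in which the tool goes at most 62.5 mm and 10.7 degrees, less where a joint would pass 70% of its speed; a pose out of reach is approached as far as the arm can. A call with a gripper value outside its range is refused whole. The fingers move at their own pace and stop on an object; "newtons" is the grip in N (left out, the last holds). Time passes only in rows, so rows that do not move let the fingers close. It gives the time, the measured TCP pose, the force and the opening at its end, in the units of the state.
- ctrl.get_obs(): the state, without advancing time (a new reading comes with each control period).
- imaging.camera(name): name is "scene" or "side" or "wrist"; returns the picture (384x512x3 uint8, blue, green, red); there is no depth.
- imaging.camera_info(name): a dict with "K" (3x3 intrinsics, pixels), "world_from_camera" (4x4, takes a point from camera to world coordinates). Camera axes: x right, y down, z forward; pixel columns grow to the right and rows downward; lengths in m; the calibration is good to about 2 mm. The wrist camera is an equidistant fisheye: a pixel r from the principal point sees the ray r / f radians off the axis. A picture is of the moment at which its call begins: read the wrist's pose just before it. camera_info takes no time and is no camera call; for the wrist camera it gives the pose at the moment of the call.
- ctrl.hand_in(): hands the job in, once; it reports no verdict.
The state is a dict: "time_s": time; "qpos": joint angles; "joint_vel": joint speeds; "tau": joint torques, N m; "ee_pos": TCP position; "eef_rot": TCP orientation; "force": force on the tool from outside, world axes, zero at the start; "moment": the same for the moment, N m; "grip_width": finger opening in m.
Only numpy, scipy, OpenCV 4.12 (cv2) and the standard library are available. Lean on these libraries where they do the work, as an engineer would, in place of code of your own. Each camera call takes 0.05 s, during which the arm holds its last target. There are 200 camera calls.

## Working session

There is one attempt and no reset: what is moved stays moved. The work goes in short steps, Python scripts to look and compute and a tool call to move; the robot and the scene stay as the last step left them, time stands still between calls to the robot, and variables do not carry over. Pictures are saved under pics/ and viewed, about 8 in all and at most 12, crops included, and the job is handed in when it is done.

Besides the shell and the picture viewer there is one more tool, called after "Call:" as name([rows], argument=value, ...), one row to a line, values as JSON. apply_moves: Moves the arm, as the interface text tells. Its arguments: {"type":"object","properties":{"deltas":{"type":"array"},"newtons":{"type":"number"}},"required":["deltas"]}

```bash
mkdir -p pics; python3 - <<'E'
from station import ctrl, imaging
import cv2,numpy as np
print(ctrl.get_obs())
for n in("scene","side","wrist"):
    im=imaging.camera(n); cv2.imwrite(f"pics/{n}0.png",im)
    i=imaging.camera_info(n); print(n,np.round(i["K"],1).tolist(),np.round(i["world_from_camera"],4).tolist())
a=[cv2.imread(f"pics/{n}0.png") for n in("scene","side")]
for n,x in zip("ab",a): cv2.imwrite(f"pics/{n}.png",cv2.resize(x,(800,600),interpolation=cv2.INTER_CUBIC))
E
```

```text
{'time_s': 0.0, 'qpos': array([-1.35955360e+00,  3.00470544e-01,  1.52158746e+00,  1.47204392e-05,
        1.32068421e+00, -6.65964396e-02]), 'joint_vel': array([-4.41669941e-04,  9.67493719e-05,  1.76689495e-03, -8.22919256e-04,
       -4.67501829e-04, -3.11183257e-04]), 'tau': array([-2.37824388e-04, -5.31808591e+01, -3.52733552e+01,  7.07170973e-02,
        2.43041979e-02, -1.18506209e-04]), 'ee_pos': array([ 0.15080345, -0.52866321,  0.21588393]), 'eef_rot': array([-1.57070560e+00,  1.14606363e-03, -1.29296076e+00]), 'force': array([ 1.04065645, -0.5435149 , -1.04822496]), 'moment': array([-0.00084457, -0.00948243, -0.00924331]), 'grip_width': 0.09368796248081024}
scene [[346.6, 0.0, 254.7], [0.0, 346.6, 190.4], [0.0, 0.0, 1.0]] [[0.2607, 0.5533, -0.7911, 1.2734], [0.9654, -0.1481, 0.2145, -0.1751], [0.0015, -0.8197, -0.5728, 0.6229], [0.0, 0.0, 0.0, 1.0]]
side [[406.4, 0.0, 254.3], [0.0, 406.4, 193.0], [0.0, 0.0, 1.0]] [[-0.8934, -0.2189, 0.3923, 0.0959], [-0.4485, 0.4857, -0.7503, 0.9097], [-0.0263, -0.8463, -0.5321, 0.7033], [0.0, 0.0, 0.0, 1.0]]
wrist [[297.3, 0.0, 255.6], [0.0, 297.3, 195.0], [0.0, 0.0, 1.0]] [[0.274, -0.9335, -0.2315, 0.2181], [-0.9617, -0.2662, -0.0649, -0.5094], [-0.001, 0.2404, -0.9707, 0.3847], [0.0, 0.0, 0.0, 1.0]]
```

View pics/a.png

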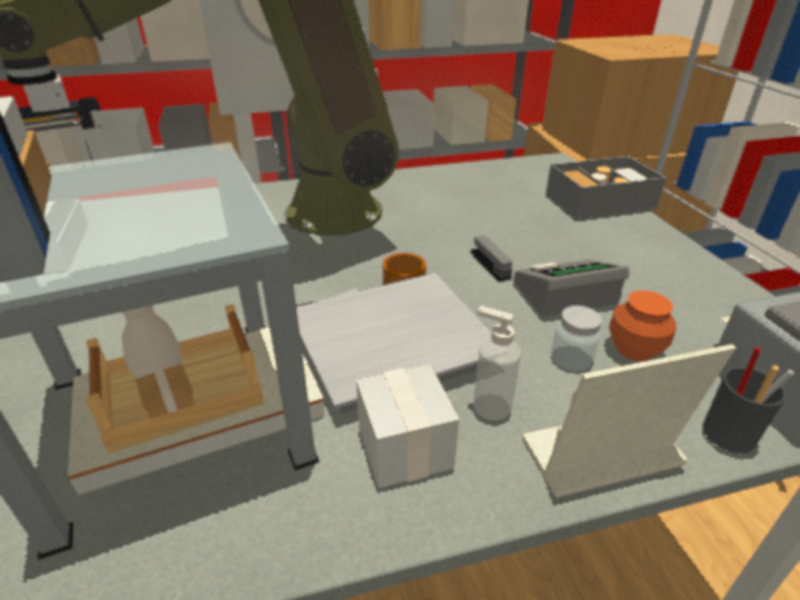

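View pics/b.png

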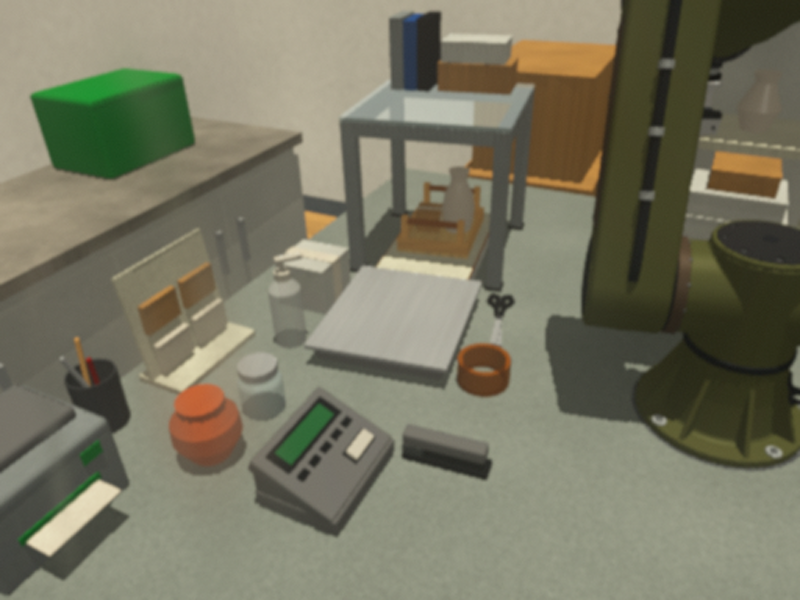

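```bash
cat > h.py <<'E'
import numpy as np,cv2
from station import ctrl,imaging
def ray(n,p,s=1.5625):
    i=imaging.camera_info(n);T=i["world_from_camera"];u=np.array(p,float)/s
    d=T[:3,:3]@np.linalg.inv(i["K"])@np.array([u[0],u[1],1]);return T[:3,3],d/np.linalg.norm(d)
def onz(n,p,z,s=1.5625):
    o,d=ray(n,p,s);return o+d*(z-o[2])/d[2]
def tri(p,q,s=1.5625):
    o,d=ray("scene",p,s);a,b=ray("side",q,s)
    t=np.linalg.lstsq(np.c_[d,-b],a-o,rcond=None)[0];x=o+d*t[0];y=a+b*t[1];return (x+y)/2,np.linalg.norm(x-y)
E
python3 - <<'E'
from h import *
np.set_printoptions(precision=4,suppress=True)
for p in[(310,344),(446,372),(484,283),(368,267)]:print("side plat",onz("side",p,.046))
for p in[(297,312),(335,397),(494,346),(436,276)]:print("scene plat",onz("scene",p,.046))
print("key",onz("side",(360,445),.05))
for p in[(404,222),(464,228)]:print("bar side",onz("side",p,.114))
for p in[(231,310),(258,372)]:print("bar scene posts",onz("scene",p,.126))
for q in[(356,268),(498,286)]:print("legs",onz("side",q,0))
print(onz("scene",(303,462),0))
a=cv2.imread("pics/scene0.png")[180:320,30:220];b=cv2.imread("pics/side0.png")[90:190,210:350]
a=cv2.resize(a,(760,560),interpolation=3);cv2.imwrite("pics/c.png",a)
b=cv2.resize(b,(784,560),interpolation=3);cv2.imwrite("pics/d.png",b)
E
```

```text
side plat [0.6583 0.1727 0.046 ]
side plat [0.4095 0.145  0.046 ]
side plat [ 0.452  -0.1522  0.046 ]
side plat [ 0.6999 -0.115   0.046 ]
scene plat [ 0.4738 -0.1454  0.046 ]
scene plat [ 0.6996 -0.1152  0.046 ]
scene plat [0.6525 0.1576 0.046 ]
scene plat [0.4247 0.1327 0.046 ]
key [0.4538 0.3538 0.05  ]
bar side [ 0.6631 -0.2176  0.114 ]
bar side [ 0.5328 -0.2416  0.114 ]
bar scene posts [ 0.553  -0.2476  0.126 ]
bar scene posts [ 0.7068 -0.2151  0.126 ]
legs [ 0.765  -0.1714  0.    ]
legs [ 0.4453 -0.2268  0.    ]
[ 0.7667 -0.1749  0.    ]
```

View pics/c.png

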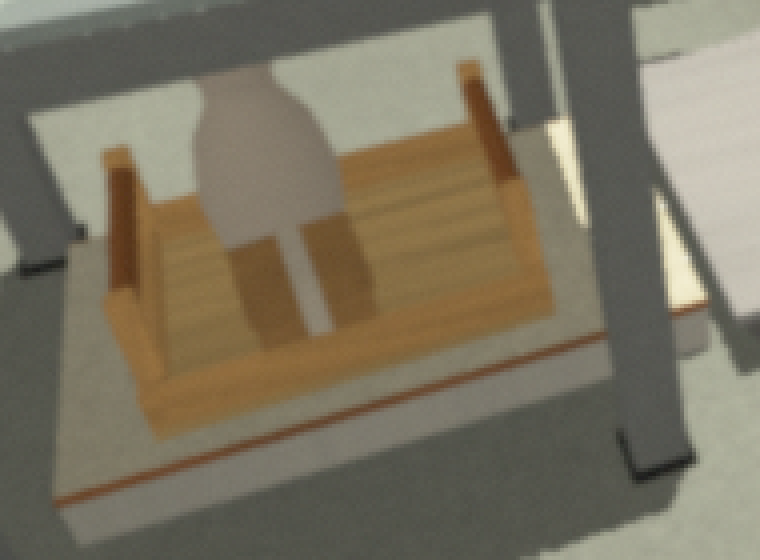

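View pics/d.png

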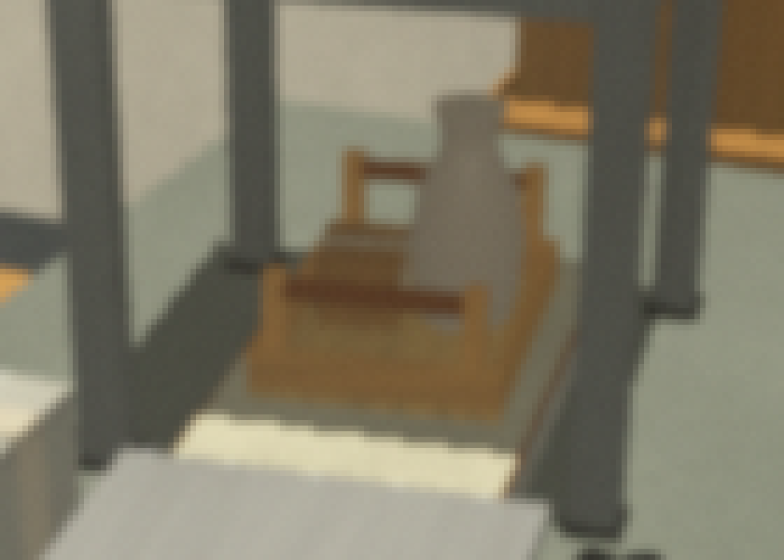

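Call:
apply_moves([
  {"dp": [0, 0, 0], "roll": 0.1, "grip": -1},
  {"dp": [0, -0.02, 0], "roll": 0, "grip": -1},
])

```text
time_s: 0.4
ee_pos: [0.1507, -0.5283, 0.2352]
eef_rot: [-1.571, 0.003, -1.395]
force: [0.2, 0.3, -0.0]
grip_width: 0.0939
```

View pics/wrist0.png

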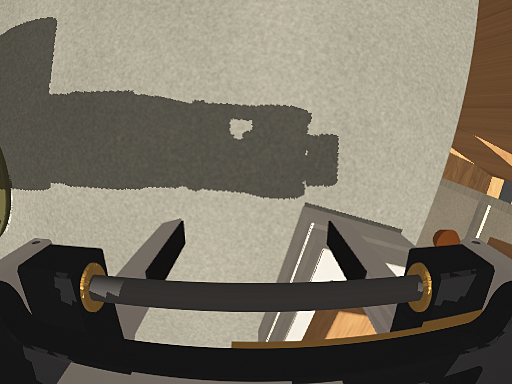

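Call:
apply_moves([
  {"dp": [0.05, 0, 0], "roll": 0, "grip": -1},
  {"dp": [0.05, 0, 0], "roll": 0, "grip": -1},
  {"dp": [0.05, 0, 0], "roll": 0, "grip": -1},
  {"dp": [0.05, 0, 0], "roll": 0, "grip": -1},
  {"dp": [0.05, 0, 0], "roll": 0, "grip": -1},
  {"dp": [0.05, 0, 0], "roll": 0, "grip": -1},
  {"dp": [0.05, 0, 0], "roll": 0, "grip": -1},
])

```text
time_s: 1.27
ee_pos: [0.1979, -0.806, 0.2214]
eef_rot: [-1.569, -0.027, -1.393]
force: [0.1, -2.4, 16.0]
grip_width: 0.094
```

```bash
python3 - <<'E'
from h import *
o=ctrl.get_obs();print(o["qpos"],o["ee_pos"],o["eef_rot"],o["time_s"])
E
```

```text
[-1.37461406e+00  1.09740368e+00  2.34124815e-01  1.50815767e-03
  1.78253815e+00  1.86573590e-02] [ 0.19789449 -0.80602596  0.22137881] [-1.56881717 -0.02749411 -1.39296137] 1.275
```

Call:
apply_moves([
  {"dp": [0.06, 0, 0], "roll": 0, "grip": -1},
  {"dp": [0.06, 0, 0], "roll": 0, "grip": -1},
  {"dp": [0.06, 0, 0], "roll": 0, "grip": -1},
  {"dp": [0.06, 0, 0], "roll": 0, "grip": -1},
])

```text
time_s: 1.78
ee_pos: [0.1962, -0.855, 0.188]
eef_rot: [-1.561, -0.169, -1.394]
force: [-0.8, -0.1, -0.5]
grip_width: 0.094
```

```bash
python3 - <<'E'
from h import *
o=ctrl.get_obs();print(o["qpos"],o["ee_pos"],o["eef_rot"],o["force"],o["time_s"])
E
```

```text
[-1.38955818  1.14104932  0.23600638  0.00871945  1.59541601  0.0044886 ] [ 0.19618281 -0.85497085  0.18804067] [-1.56134985 -0.16908119 -1.39389379] [-0.82597253 -0.06308974 -0.46885494] 1.775
```

```bash
python3 - <<'E'
from h import *
np.set_printoptions(precision=4,suppress=True)
D=lambda x,y:(x/5.6+210,y/5.6+90)
C=lambda x,y:(x/4+30,y/4+180)
def pr(t,P,z,n):
    X=[onz(n,p,z,1) for p in P]
    v=X[1]-X[0] if X[1][0]>X[0][0] else X[0]-X[1]
    print(t,X[0],X[1],"len",np.linalg.norm(v),"yaw",np.arctan2(v[1],v[0]))
pr("post tops front",[D(275,270),D(477,288)],.126,"side")
pr("bar",[D(287,292),D(466,302)],.114,"side")
pr("bottom front",[D(248,392),D(505,418)],.04,"side")
pr("back post tops",[D(354,152),D(537,166)],.126,"side")
pr("plat near",[(310/1.5625,344/1.5625),(446/1.5625,372/1.5625)],.046,"side")
pr("plat far",[(484/1.5625,283/1.5625),(368/1.5625,267/1.5625)],.046,"side")
pr("board front",[D(175,458),D(510,498)],.04,"side")
pr("tray side bottom scene",[C(158,438),C(552,312)],.04,"scene")
pr("board side edge scene",[C(57,503),C(707,303)],.04,"scene")
pr("leg +x outer, scene foot/side left foot",[D(85,465),D(595,535)],0,"side")
print(onz("scene",C(640,480),0,1),onz("scene",C(690,460),0,1),onz("scene",C(470,65),.126,1))
print("post front near -x triang",tri(C(470,68),D(477,288),1))
E
```

```text
post tops front [ 0.6634 -0.223   0.126 ] [ 0.542  -0.2477  0.126 ] len 0.12388686891494449 yaw 0.20032971812678949
bar [ 0.6545 -0.2208  0.114 ] [ 0.55   -0.2509  0.114 ] len 0.10874017881767481 yaw 0.2797706991826572
bottom front [ 0.6829 -0.2204  0.04  ] [ 0.5233 -0.2532  0.04  ] len 0.16294813682086937 yaw 0.20286978224835409
back post tops [ 0.6981 -0.4153  0.126 ] [ 0.5762 -0.4399  0.126 ] len 0.12432804558695505 yaw 0.198723362783327
plat near [0.6583 0.1727 0.046 ] [0.4095 0.145  0.046 ] len 0.2503292661432301 yaw 0.11093774855469002
plat far [ 0.452  -0.1522  0.046 ] [ 0.6999 -0.115   0.046 ] len 0.2506512434372411 yaw 0.14916816941566824
board front [ 0.6847 -0.1267  0.04  ] [ 0.4855 -0.1636  0.04  ] len 0.20266458329401335 yaw 0.18341386076943642
tray side bottom scene [ 0.7164 -0.4229  0.04  ] [ 0.6784 -0.2194  0.04  ] len 0.20701688865623358 yaw -1.3861712054130653
board side edge scene [ 0.7465 -0.4649  0.04  ] [ 0.6944 -0.1325  0.04  ] len 0.33638251790049517 yaw -1.4150904984015704
leg +x outer, scene foot/side left foot [ 0.7681 -0.158   0.    ] [ 0.4474 -0.2081  0.    ] len 0.3246162827749582 yaw 0.15501639682839682
[ 0.7759 -0.1844  0.    ] [ 0.7698 -0.1565  0.    ] [ 0.5436 -0.2483  0.126 ]
post front near -x triang (array([ 0.5431, -0.2491,  0.1244]), np.float64(0.0018093276075142823))
```

Call:
apply_moves([
  {"dp": [0.06, 0, 0], "roll": 0, "grip": -1},
  {"dp": [0.06, 0, 0], "roll": 0, "grip": -1},
  {"dp": [0.06, 0, 0], "roll": 0, "grip": -1},
  {"dp": [0.06, 0, 0], "roll": 0, "grip": -1},
  {"dp": [0.06, 0, 0], "roll": 0, "grip": -1},
  {"dp": [0.06, 0, 0], "roll": 0, "grip": -1},
  {"dp": [0.06, 0, 0], "roll": 0, "grip": -1},
  {"dp": [0.06, 0, 0], "roll": 0, "grip": -1},
  {"dp": [0.06, 0, 0], "roll": 0, "grip": -1},
  {"dp": [0.06, 0, 0], "roll": 0, "grip": -1},
])

```text
time_s: 3.02
ee_pos: [0.1925, -0.9349, 0.2501]
eef_rot: [-1.547, -0.524, -1.4]
force: [-1.0, -0.3, -1.1]
grip_width: 0.0939
```

```bash
python3 - <<'E'
from h import *
o=ctrl.get_obs();print(o["qpos"],o["ee_pos"],o["eef_rot"],o["force"],o["time_s"])
E
```

```text
[-1.41449077  1.1039794   0.23555305  0.03213026  1.27890319 -0.02151552] [ 0.19246974 -0.93489811  0.25008605] [-1.54710303 -0.52363334 -1.40033282] [-1.03352995 -0.34536744 -1.05074011] 3.025
```

Call:
apply_moves([
  {"dp": [0.05, 0.035, 0], "roll": 0, "grip": -1},
  {"dp": [0.05, 0.035, 0], "roll": 0, "grip": -1},
  {"dp": [0.05, 0.035, 0], "roll": 0, "grip": -1},
  {"dp": [0.05, 0.035, 0], "roll": 0, "grip": -1},
  {"dp": [0.05, 0.035, 0], "roll": 0, "grip": -1},
  {"dp": [0.05, 0.035, 0], "roll": 0, "grip": -1},
  {"dp": [0.05, 0.035, 0], "roll": 0, "grip": -1},
  {"dp": [0.05, 0.035, 0], "roll": 0, "grip": -1},
  {"dp": [0.05, 0.035, 0], "roll": 0, "grip": -1},
  {"dp": [0.05, 0.035, 0], "roll": 0, "grip": -1},
])

```text
time_s: 4.28
ee_pos: [0.2026, -1.0262, 0.1836]
eef_rot: [-1.533, -0.843, -1.413]
force: [0.1, 0.9, -0.2]
grip_width: 0.0943
```

```bash
python3 - <<'E'
from h import *
o=ctrl.get_obs();print(o["qpos"],o["ee_pos"],o["eef_rot"],o["force"],o["time_s"])
E
```

```text
[-1.42183135  1.24545382  0.23557693  0.06039964  0.81881637 -0.04717806] [ 0.2025952  -1.0262154   0.18355472] [-1.53330264 -0.84289649 -1.41298209] [ 0.08180793  0.93768199 -0.20756119] 4.275
```

Call:
apply_moves([
  {"dp": [0.06, 0.01, 0], "roll": 0, "grip": -1},
  {"dp": [0.06, 0.01, 0], "roll": 0, "grip": -1},
  {"dp": [0.06, 0.01, 0], "roll": 0, "grip": -1},
  {"dp": [0.06, 0.01, 0], "roll": 0, "grip": -1},
  {"dp": [0.06, 0.01, 0], "roll": 0, "grip": -1},
  {"dp": [0.06, 0.01, 0], "roll": 0, "grip": -1},
])

```text
time_s: 5.03
ee_pos: [0.1941, -1.017, 0.3592]
eef_rot: [-1.523, -1.0, -1.424]
force: [-1.0, -0.1, 0.5]
grip_width: 0.094
```

```bash
python3 - <<'E'
from h import *
from scipy.spatial.transform import Rotation as R
o=ctrl.get_obs();print(o["qpos"],o["ee_pos"],o["eef_rot"],o["force"],o["time_s"]);print(R.from_euler("xyz",o["eef_rot"]).as_matrix().round(3))
E
```

```text
[-1.43107853  1.07430248  0.23556838  0.07267637  0.83284262 -0.05272845] [ 0.19406427 -1.01695625  0.35915768] [-1.52294159 -1.00038729 -1.4240764 ] [-0.97042862 -0.09596036  0.46698964] 5.025
[[ 0.079  0.17   0.982]
 [-0.534 -0.825  0.186]
 [ 0.842 -0.539  0.026]]
```

```bash
cat > fk.py <<'E'
import numpy as np
from scipy.optimize import least_squares
from scipy.spatial.transform import Rotation as R
E=lambda s,a:R.from_euler(s,a).as_matrix()
Q=np.array([[-1.35955,.30047,1.52159,0,1.32068,-.0666],[-1.37461,1.09740,.23412,.0015,1.78254,.01866],[-1.38956,1.14105,.23601,.00872,1.59542,.0045],[-1.41449,1.10398,.23555,.03213,1.2789,-.0215],[-1.42183,1.24545,.23558,.0604,.81882,-.0472],[-1.43108,1.0743,.23557,.07268,.83284,-.0527]])
P=np.array([[.1508,-.52866,.21588],[.19789,-.80603,.22138],[.19618,-.85497,.18804],[.19247,-.9349,.25009],[.2026,-1.02622,.18355],[.19406,-1.01696,.35916]])
def fk(q,p):
    a,off,zs,L2,L3,e,Lt=p
    M=E("z",q[0]);M3=M@E("y",q[1]+q[2]);M5=M3@E("z",q[3])@E("y",q[4])
    w=M@np.array([a,off,zs])+M@E("y",q[1])@[0,0,L2]+M3@[e,0,L3]
    return w+M5[:,2]*Lt,M5@E("z",q[5]),w
s=least_squares(lambda p:np.r_[np.concatenate([fk(q,p)[0]-x for q,x in zip(Q,P)])*1e3,(p[0])*10,p[5]*10],[0,.037,.3,.4,.35,0,.25])
prm=s.x
# tool frame: y=M[:,2]; x,z from constant spin found at pose 6
lo=np.array([-3.03,-.79,.23,-1.04,0,-2.55]);hi=np.array([3.03,2.21,2.52,4.18,3.07,2.55])
def tool(q):
    p,M,w=fk(q,prm);return p,M@C,w
C=np.eye(3);C=fk(Q[5],prm)[1].T@E("xyz",[-1.52294,-1.00039,-1.42408])
def ik(p,Rt,q0):
    f=lambda q:np.r_[(tool(q)[0]-p)*10,(R.from_matrix(tool(q)[1]@Rt.T)).as_rotvec()*2]
    s=least_squares(f,np.clip(q0,lo+1e-3,hi-1e-3),bounds=(lo,hi));return s.x,np.abs(s.fun).max()
E
python3 - <<'E'
from fk import *
np.set_printoptions(precision=3,suppress=True)
print(prm,np.abs(s.fun).max(),"mm");print(C)
for tilt in(1.0,.85,.7):
  q=np.array([0,.3,1.6,-.9,1.2,0])
  Rt=E("z",.195-1.5708)@E("y",-tilt)@E("x",-1.5708)
  for f in(-.1,0,.25,.5,.75,1):
    p=np.array([.603,-.235,.114])+f*np.array([-.062,.344,.006])+Rt[:,1]*.008
    if f<0:p=np.array([.603,-.235,.114])-Rt[:,1]*.2
    q,e=ik(p,Rt,q);print(tilt,f,q,round(e,4),tool(q)[2])
E
```

```text
[-0.     0.037  0.221  0.424  0.448  0.041  0.26 ] 0.4081593246497778 mm
[[-1.  0.  0.]
 [ 0. -0.  1.]
 [ 0.  1.  0.]]
1.0 -0.1 [ 0.198  0.414  1.641 -1.04   1.319  1.985] 0.0211 [0.53  0.143 0.365]
1.0 0 [-0.137  0.602  1.571 -1.04   1.019  1.877] 0.2642 [ 0.585 -0.044  0.283]
1.0 0.25 [ 0.022  0.581  1.628 -1.04   1.124  2.007] 0.192 [0.567 0.049 0.276]
1.0 0.5 [ 0.19   0.584  1.656 -1.04   1.229  2.134] 0.092 [0.543 0.141 0.265]
1.0 0.75 [ 0.356  0.609  1.646 -1.025  1.331  2.235] 0.0 [0.515 0.231 0.254]
1.0 1 [ 0.503  0.654  1.563 -0.941  1.449  2.268] 0.0 [0.5   0.317 0.256]
0.85 -0.1 [ 0.124  0.346  1.602 -0.901  1.274  1.817] 0.0 [0.536 0.104 0.417]
0.85 0 [-0.156  0.573  1.616 -1.04   0.939  1.871] 0.0382 [ 0.57  -0.052  0.285]
0.85 0.25 [-0.     0.542  1.677 -1.035  1.03   1.994] 0.0 [0.551 0.036 0.282]
0.85 0.5 [ 0.158  0.535  1.685 -0.975  1.136  2.071] 0.0 [0.535 0.122 0.283]
0.85 0.75 [ 0.316  0.552  1.652 -0.905  1.248  2.137] 0.0 [0.52  0.208 0.285]
0.85 1 [ 0.466  0.593  1.579 -0.833  1.362  2.194] 0.0 [0.504 0.294 0.286]
0.7 -0.1 [ 0.035  0.305  1.539 -0.731  1.26   1.63 ] 0.0 [0.546 0.055 0.466]
0.7 0 [-0.196  0.549  1.594 -0.862  0.902  1.704] 0.0 [ 0.572 -0.076  0.306]
0.7 0.25 [-0.048  0.508  1.655 -0.851  0.982  1.823] 0.0 [0.556 0.01  0.308]
0.7 0.5 [ 0.109  0.493  1.675 -0.818  1.075  1.928] 0.0 [0.541 0.096 0.309]
0.7 0.75 [ 0.268  0.503  1.655 -0.77   1.176  2.023] 0.0 [0.525 0.182 0.311]
0.7 1 [ 0.421  0.539  1.594 -0.714  1.282  2.105] 0.0 [0.51  0.268 0.312]
```

```bash
python3 - <<'E'
from fk import *
np.set_printoptions(precision=3,suppress=True)
Rt=E("xyz",[-1.52294,-1.00039,-1.42408]);q=Q[5]
W=np.array([[.194,-1.017,.359],[.17,-.62,.45],[.30,-.35,.5],[.40,-.2,.5],[.52,-.02,.40],[.57,.0,.25]])
for a,b in zip(W[:-1],W[1:]):
  for f in(.33,.67,1):
    p=a+f*(b-a);q,e=ik(p,Rt,q);print(p,q,round(e,4),tool(q)[2],R.from_matrix(tool(q)[1]).as_euler("xyz"))
  print("tool delta",Rt.T@(b-a))
E
```

```text
[ 0.186 -0.886  0.389] [-1.416  0.597  0.979  0.077  0.567 -0.06 ] 0.0 [ 0.142 -0.672  0.529] [-1.523 -1.    -1.424]
[ 0.178 -0.751  0.42 ] [-1.393  0.258  1.381  0.045  0.502 -0.022] 0.0 [ 0.134 -0.537  0.56 ] [-1.523 -1.    -1.424]
[ 0.17 -0.62  0.45] [-1.356 -0.053  1.655 -0.018  0.539  0.052] 0.0 [ 0.126 -0.406  0.59 ] [-1.523 -1.    -1.424]
tool delta [-0.137 -0.381  0.053]
[ 0.213 -0.531  0.467] [-1.184 -0.217  1.761 -0.267  0.621  0.35 ] 0.0 [ 0.169 -0.317  0.607] [-1.523 -1.    -1.424]
[ 0.257 -0.439  0.483] [-0.931 -0.341  1.815 -0.527  0.785  0.668] 0.0 [ 0.213 -0.225  0.624] [-1.523 -1.    -1.424]
[ 0.3  -0.35  0.5 ] [-0.615 -0.39   1.811 -0.744  1.015  0.95 ] 0.0 [ 0.256 -0.136  0.64 ] [-1.523 -1.    -1.424]
tool delta [-0.092 -0.228  0.179]
[ 0.333 -0.3    0.5  ] [-0.412 -0.36   1.791 -0.852  1.152  1.117] 0.0 [ 0.289 -0.086  0.64 ] [-1.523 -1.    -1.424]
[ 0.367 -0.249  0.5  ] [-0.222 -0.303  1.751 -0.925  1.288  1.258] 0.0 [ 0.323 -0.035  0.64 ] [-1.523 -1.    -1.424]
[ 0.4 -0.2  0.5] [-0.063 -0.226  1.694 -0.968  1.405  1.368] 0.0 [0.356 0.014 0.64 ] [-1.523 -1.    -1.424]
tool delta [-0.072 -0.107  0.126]
[ 0.44  -0.141  0.467] [ 0.093 -0.112  1.671 -0.997  1.484  1.532] 0.0 [0.395 0.074 0.607] [-1.523 -1.    -1.424]
[ 0.48  -0.079  0.433] [ 0.219  0.027  1.614 -1.001  1.546  1.669] 0.0 [0.436 0.135 0.573] [-1.523 -1.    -1.424]
[ 0.52 -0.02  0.4 ] [ 0.316  0.176  1.526 -0.992  1.594  1.772] 0.0 [0.476 0.194 0.54 ] [-1.523 -1.    -1.424]
tool delta [-0.171 -0.074  0.149]
[ 0.536 -0.013  0.351] [ 0.318  0.248  1.553 -0.992  1.542  1.857] 0.0 [0.492 0.201 0.491] [-1.523 -1.    -1.424]
[ 0.553 -0.007  0.299] [ 0.32   0.332  1.567 -0.996  1.49   1.939] 0.0 [0.509 0.208 0.44 ] [-1.523 -1.    -1.424]
[0.57 0.   0.25] [ 0.322  0.422  1.565 -1.003  1.444  2.015] 0.0 [0.526 0.214 0.39 ] [-1.523 -1.    -1.424]
tool delta [-0.133  0.073  0.049]
```

Call:
apply_moves([
  {"dp": [-0.02, -0.054, 0.008], "roll": 0, "grip": -1},
  {"dp": [-0.02, -0.054, 0.008], "roll": 0, "grip": -1},
  {"dp": [-0.02, -0.054, 0.008], "roll": 0, "grip": -1},
  {"dp": [-0.02, -0.054, 0.008], "roll": 0, "grip": -1},
  {"dp": [-0.02, -0.054, 0.008], "roll": 0, "grip": -1},
  {"dp": [-0.02, -0.054, 0.008], "roll": 0, "grip": -1},
  {"dp": [-0.02, -0.054, 0.008], "roll": 0, "grip": -1},
])

```text
time_s: 5.9
ee_pos: [0.1772, -0.6729, 0.4398]
eef_rot: [-1.522, -1.0, -1.425]
force: [-0.0, 0.2, 0.4]
grip_width: 0.0943
```

Call:
apply_moves([
  {"dp": [-0.013, -0.033, 0.026], "roll": 0, "grip": -1},
  {"dp": [-0.013, -0.033, 0.026], "roll": 0, "grip": -1},
  {"dp": [-0.013, -0.033, 0.026], "roll": 0, "grip": -1},
  {"dp": [-0.013, -0.033, 0.026], "roll": 0, "grip": -1},
  {"dp": [-0.013, -0.033, 0.026], "roll": 0, "grip": -1},
  {"dp": [-0.013, -0.033, 0.026], "roll": 0, "grip": -1},
  {"dp": [-0.013, -0.033, 0.026], "roll": 0, "grip": -1},
])

```text
time_s: 6.78
ee_pos: [0.3095, -0.4007, 0.4929]
eef_rot: [-1.519, -1.0, -1.427]
force: [-0.3, 0.1, -0.6]
grip_width: 0.0938
```

Call:
apply_moves([
  {"dp": [-0.019, -0.031, 0.025], "roll": 0, "grip": -1},
  {"dp": [-0.019, -0.031, 0.025], "roll": 0, "grip": -1},
  {"dp": [-0.019, -0.031, 0.025], "roll": 0, "grip": -1},
  {"dp": [-0.019, -0.031, 0.025], "roll": 0, "grip": -1},
  {"dp": [-0.019, -0.031, 0.025], "roll": 0, "grip": -1},
  {"dp": [-0.034, -0.015, 0.03], "roll": 0, "grip": -1},
  {"dp": [-0.034, -0.015, 0.03], "roll": 0, "grip": -0.3},
  {"dp": [-0.034, -0.015, 0.03], "roll": 0, "grip": -0.3},
  {"dp": [-0.034, -0.015, 0.03], "roll": 0, "grip": -0.3},
  {"dp": [-0.034, -0.015, 0.03], "roll": 0, "grip": -0.3},
])

```text
time_s: 8.02
ee_pos: [0.52, -0.0184, 0.4005]
eef_rot: [-1.519, -0.998, -1.427]
force: [-0.9, -0.4, -0.4]
grip_width: 0.0616
```

```bash
python3 - <<'E'
from h import *
o=ctrl.get_obs();print(o["qpos"],o["ee_pos"],o["eef_rot"],o["grip_width"],o["time_s"])
cv2.imwrite("pics/w1.png",imaging.camera("wrist"))
E
```

```text
[ 0.3185304   0.17562782  1.52365127 -0.98960827  1.59561668  1.77310549] [ 0.51996781 -0.01842693  0.40047366] [-1.51939212 -0.99814757 -1.42654133] 0.061590269886956546 8.025
```

View pics/w1.png

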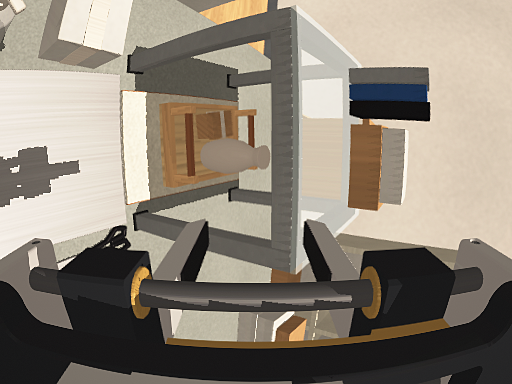

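Call:
apply_moves([
  {"dp": [-0.024, 0.039, 0.007], "roll": 0, "grip": -0.3},
  {"dp": [-0.024, 0.039, 0.007], "roll": 0, "grip": -0.3},
  {"dp": [-0.024, 0.039, 0.007], "roll": 0, "grip": -0.3},
  {"dp": [-0.024, 0.039, 0.007], "roll": 0, "grip": -0.3},
  {"dp": [-0.024, 0.039, 0.007], "roll": 0, "grip": -0.3},
  {"dp": [0, 0, 0], "roll": 0, "grip": -0.3},
])

```text
time_s: 8.82
ee_pos: [0.5786, -0.1006, 0.2005]
eef_rot: [-1.549, -0.96, -1.419]
force: [-0.1, 0.0, -0.4]
grip_width: 0.0612
```

```bash
cat >> h.py <<'E'
def fish(p):
    i=imaging.camera_info("wrist");K=i["K"];T=i["world_from_camera"]
    v=np.array([p[0]-K[0,2],p[1]-K[1,2]]);r=np.linalg.norm(v);th=r/K[0,0]
    d=T[:3,:3]@np.r_[v/r*np.sin(th),np.cos(th)];return T[:3,3],d
def fz(p,z):
    o,d=fish(p);return o+d*(z-o[2])/d[2]
E
cat > st.py <<'E'
from h import *
from scipy.spatial.transform import Rotation as R
np.set_printoptions(precision=4,suppress=True)
o=ctrl.get_obs();M=R.from_euler("xyz",o["eef_rot"]).as_matrix()
print(o["time_s"],"q",o["qpos"],"\np",o["ee_pos"],"rot",o["eef_rot"],"F",o["force"],"g",o["grip_width"]);print(M)
y=M[:,1];print("tilt",np.arccos(-y[2]),"azim",np.arctan2(y[1],y[0]),"zyaw",np.arctan2(M[1,2],M[0,2]))
def to(*p): print("delta to",p,M.T@(np.array(p)-o["ee_pos"]))
E
python3 - <<'E'
from st import *
G=np.array([.603,-.235,.114]);to(*(G-y*.09));to(*(G+y*.008))
cv2.imwrite("pics/w2.png",imaging.camera("wrist"))
E
```

```text
8.825 q [ 0.1321  0.4402  1.6444 -1.0401  1.2501  1.9975] 
p [ 0.5786 -0.1006  0.2005] rot [-1.5487 -0.9601 -1.4188] F [-0.0837  0.0135 -0.3977] g 0.061235303630144594
[[ 0.0868  0.1458  0.9855]
 [-0.5668 -0.8063  0.1692]
 [ 0.8193 -0.5733  0.0127]]
tilt 0.9603206096077073 azim -1.3918565823659128 zyaw 0.17007158383381044
delta to (np.float64(0.5898746128629341), np.float64(-0.1624336840159881), np.float64(0.16559315843220576)) [0.0074 0.0715 0.0002]
delta to (np.float64(0.6041667010788503), np.float64(-0.24145033919857883), np.float64(0.10941394147269283)) [0.0074 0.1695 0.0002]
```

View pics/w2.png

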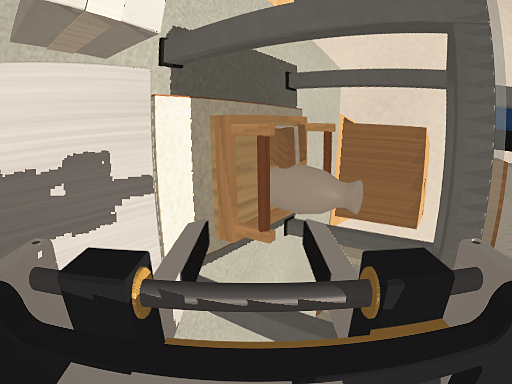

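```bash
python3 - <<'E'
from st import *
a=fz((264,135),.114);b=fz((263,231),.114);print(a,b,(a+b)/2,np.linalg.norm(a-b),np.arctan2(*(a-b)[[1,0]]))
E
```

```text
8.875 q [ 0.1333  0.4376  1.6436 -1.0403  1.2511  1.9971] 
p [ 0.5789 -0.1     0.2024] rot [-1.5442 -0.9608 -1.4217] F [0.1253 0.8162 0.7521] g 0.0614977558815045
[[ 0.0851  0.148   0.9853]
 [-0.5665 -0.8063  0.17  ]
 [ 0.8196 -0.5727  0.0152]]
tilt 0.961033968626065 azim -1.3892556851302718 zyaw 0.17089772540307505
[ 0.6602 -0.2326  0.114 ] [ 0.5477 -0.2485  0.114 ] [ 0.6039 -0.2406  0.114 ] 0.11360455699779781 0.14012343781194297
```

Call:
apply_moves([
  {"dp": [0.002, 0.025, 0], "roll": 0, "grip": -0.3},
  {"dp": [0.002, 0.025, 0], "roll": 0, "grip": -0.3},
  {"dp": [0.002, 0.025, 0], "roll": 0, "grip": -0.3},
  {"dp": [0, 0, 0], "roll": 0, "grip": -0.3},
])

```text
time_s: 9.38
ee_pos: [0.5941, -0.1562, 0.1715]
eef_rot: [-1.566, -0.921, -1.421]
force: [-0.7, -0.4, 0.5]
grip_width: 0.061
```

```bash
python3 - <<'E'
from st import *
G=np.array([.603,-.235,.114]);to(*(G-y*.04));to(*(G+y*.008))
# tube corner clearance: distance off axis
n=np.array([-.155,.988,0]);
for c in([.603,-.184,.31],[.607,-.214,.31]):
    v=M.T@(np.array(c)-o["ee_pos"]);print("tube in tool frame",v)
E
```

```text
9.375 q [ 0.0203  0.4932  1.6204 -1.0403  1.1543  1.9571] 
p [ 0.5941 -0.1562  0.1715] rot [-1.5658 -0.9208 -1.4215] F [-0.6726 -0.3816  0.4553] g 0.060986315239303444
[[ 0.09    0.1234  0.9883]
 [-0.5984 -0.7865  0.1527]
 [ 0.7961 -0.6052  0.003 ]]
tilt 0.9208095749677662 azim -1.4152125149948134 zyaw 0.15328811811019707
delta to (np.float64(0.5980656036566192), np.float64(-0.20354095964324986), np.float64(0.13820703436108595)) [ 0.0022  0.0579 -0.0034]
delta to (np.float64(0.6039868792686761), np.float64(-0.24129180807135), np.float64(0.10915859312778281)) [ 0.0022  0.1059 -0.0034]
tube in tool frame [ 0.1277 -0.0608  0.005 ]
tube in tool frame [ 0.146  -0.0368  0.0044]
```

Call:
apply_moves([
  {"dp": [0.001, 0.024, -0.001], "roll": 0, "grip": -0.3},
  {"dp": [0.001, 0.024, -0.001], "roll": 0, "grip": -0.3},
  {"dp": [0.001, 0.024, -0.001], "roll": 0, "grip": -0.3},
  {"dp": [0, 0, 0], "roll": 0, "grip": -0.3},
])

```text
time_s: 9.88
ee_pos: [0.6057, -0.2078, 0.1387]
eef_rot: [-1.584, -0.884, -1.421]
force: [0.0, 0.1, 0.2]
grip_width: 0.0608
```

```bash
python3 - <<'E'
from st import *
G=np.array([.6035,-.238,.114]);to(*(G+y*.008))
for c in([.603,-.184,.31],[.607,-.214,.31]):
    v=M.T@(np.array(c)-o["ee_pos"]);print("tube in tool frame",v)
E
```

```text
9.875 q [-0.0784  0.5581  1.5878 -1.0403  1.0691  1.9203] 
p [ 0.6057 -0.2078  0.1387] rot [-1.5839 -0.8842 -1.4208] F [0.0021 0.0948 0.2034] g 0.060820161665034074
[[ 0.0948  0.1026  0.9902]
 [-0.6268 -0.7666  0.1394]
 [ 0.7734 -0.6338 -0.0083]]
tilt 0.8842825402303132 azim -1.4377472783689713 zyaw 0.13987694671020265
delta to (np.float64(0.6043208386266249), np.float64(-0.24413299683097758), np.float64(0.10892924326946567)) [-0.0004  0.0466 -0.0061]
tube in tool frame [ 0.1173 -0.1271 -0.0007]
tube in tool frame [ 0.1365 -0.1037 -0.001 ]
```

Call:
apply_moves([
  {"dp": [0, 0.023, -0.003], "roll": 0, "grip": -0.3},
  {"dp": [0, 0.022, -0.003], "roll": 0, "grip": -0.3},
  {"dp": [0, 0, 0], "roll": 0, "grip": -0.3},
])

```text
time_s: 10.25
ee_pos: [0.6089, -0.2393, 0.1166]
eef_rot: [-1.594, -0.861, -1.421]
force: [0.2, -0.7, 0.7]
grip_width: 0.0607
```

```bash
python3 - <<'E'
from st import *
G=np.array([.6035,-.238,.114]);to(*(G+y*.008))
for c in([.603,-.184,.31],[.607,-.214,.31]):
    v=M.T@(np.array(c)-o["ee_pos"]);print("tube in tool frame",v)
cv2.imwrite("pics/w3.png",imaging.camera("wrist"))
E
```

```text
10.25 q [-0.137   0.5991  1.5697 -1.0402  1.0175  1.8995] 
p [ 0.6089 -0.2393  0.1166] rot [-1.5941 -0.8608 -1.4212] F [ 0.2354 -0.6878  0.742 ] g 0.06067376089805059
[[ 0.0972  0.09    0.9912]
 [-0.6445 -0.7532  0.1315]
 [ 0.7584 -0.6516 -0.0152]]
tilt 0.8610435378781204 azim -1.4519102531197745 zyaw 0.13193816765033475
delta to (np.float64(0.604219724345455), np.float64(-0.24402535088427327), np.float64(0.10878682979484205)) [-0.0033  0.0082 -0.0051]
tube in tool frame [ 0.1105 -0.1682 -0.0015]
tube in tool frame [ 0.1302 -0.1452 -0.0015]
```

View pics/w3.png

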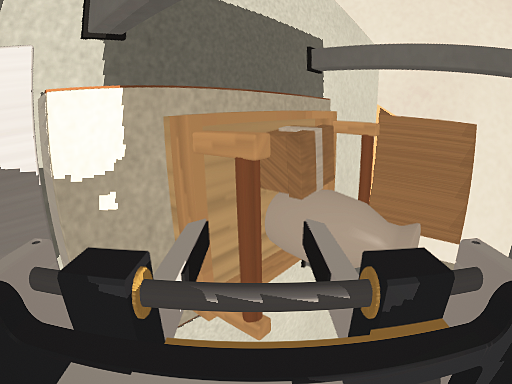

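Call:
apply_moves([
  {"dp": [-0.003, 0.003, 0], "roll": 0, "grip": 0.2},
  {"dp": [0, 0, 0], "roll": 0, "grip": 1},
  {"dp": [0, 0, 0], "roll": 0, "grip": 1},
  {"dp": [0, 0, 0], "roll": 0, "grip": 1},
  {"dp": [0, 0, 0], "roll": 0, "grip": 1},
], newtons=25)

```text
time_s: 10.92
ee_pos: [0.6099, -0.2379, 0.1141]
eef_rot: [-1.593, -0.859, -1.421]
force: [0.1, 3.1, -1.6]
grip_width: 0.0148
```

```bash
python3 - <<'E'
from st import *
print(M.T@np.array([0,0,.016]),M.T@np.array([-.052,.344,0]),M.T@np.array([-.15,.989,0]))
E
```

```text
10.925 q [-0.135   0.6036  1.5685 -1.0401  1.0154  1.9031] 
p [ 0.6099 -0.2379  0.1141] rot [-1.5927 -0.8592 -1.4213] F [ 0.0962  3.0623 -1.6053] g 0.014773653736799832
[[ 0.0973  0.0911  0.9911]
 [-0.6458 -0.752   0.1325]
 [ 0.7573 -0.6529 -0.0143]]
tilt 0.8594097103290493 azim -1.4502021772232057 zyaw 0.13293632568128808
[ 0.0121 -0.0104 -0.0002] [-0.2272 -0.2634 -0.0059] [-0.6532 -0.7574 -0.0176]
```

Call:
apply_moves([
  {"dp": [0.0035, -0.003, 0], "roll": 0, "grip": 1},
  {"dp": [0.0035, -0.003, 0], "roll": 0, "grip": 1},
  {"dp": [0.0035, -0.003, 0], "roll": 0, "grip": 1},
  {"dp": [0, 0, 0], "roll": 0, "grip": 1},
  {"dp": [-0.003, -0.004, 0], "roll": 0, "grip": 1},
  {"dp": [-0.006, -0.007, 0], "roll": 0, "grip": 1},
  {"dp": [-0.008, -0.009, -0.001], "roll": 0, "grip": 1},
  {"dp": [-0.008, -0.009, -0.001], "roll": 0, "grip": 1},
])

```text
time_s: 11.92
ee_pos: [0.6028, -0.1993, 0.1278]
eef_rot: [-1.593, -0.859, -1.421]
force: [0.1, -1.1, -3.0]
grip_width: 0.013
```

```bash
python3 - <<'E'
from st import *
E
```

```text
11.925 q [-0.0703  0.5672  1.59   -1.0128  1.0691  1.9202] 
p [ 0.6028 -0.1993  0.1278] rot [-1.5931 -0.8593 -1.4207] F [ 0.1345 -1.1174 -2.969 ] g 0.013045242960616028
[[ 0.0976  0.0911  0.991 ]
 [-0.6456 -0.752   0.1328]
 [ 0.7574 -0.6528 -0.0146]]
tilt 0.8594935342748748 azim -1.4501854804836005 zyaw 0.13315930781472507
```

Call:
apply_moves([
  {"dp": [-0.01, -0.0116, -0.0007], "roll": 0, "grip": 1},
  {"dp": [-0.01, -0.0116, -0.0007], "roll": 0, "grip": 1},
  {"dp": [-0.01, -0.0116, -0.0007], "roll": 0, "grip": 1},
  {"dp": [-0.01, -0.0116, -0.0007], "roll": 0, "grip": 1},
  {"dp": [-0.01, -0.0116, -0.0007], "roll": 0, "grip": 1},
  {"dp": [-0.01, -0.0116, -0.0007], "roll": 0, "grip": 1},
])

```text
time_s: 12.68
ee_pos: [0.5865, -0.1089, 0.128]
eef_rot: [-1.593, -0.859, -1.421]
force: [1.3, -1.2, -4.5]
grip_width: 0.0133
```

Call:
apply_moves([
  {"dp": [-0.01, -0.0116, -0.0007], "roll": 0, "grip": 1},
  {"dp": [-0.01, -0.0116, -0.0007], "roll": 0, "grip": 1},
  {"dp": [-0.01, -0.0116, -0.0007], "roll": 0, "grip": 1},
  {"dp": [-0.01, -0.0116, -0.0007], "roll": 0, "grip": 1},
  {"dp": [-0.01, -0.0116, -0.0007], "roll": 0, "grip": 1},
  {"dp": [-0.01, -0.0116, -0.0007], "roll": 0, "grip": 1},
])

```text
time_s: 13.42
ee_pos: [0.5702, -0.0184, 0.1281]
eef_rot: [-1.593, -0.86, -1.421]
force: [1.1, -2.3, -2.7]
grip_width: 0.0131
```

```bash
python3 - <<'E'
from st import *
cv2.imwrite("pics/s1.png",cv2.resize(imaging.camera("scene"),(800,600)))
E
```

```text
13.425 q [ 0.2493  0.5581  1.6042 -0.9002  1.2837  2.0906] 
p [ 0.5702 -0.0184  0.1281] rot [-1.5928 -0.8596 -1.4213] F [ 1.1418 -2.2517 -2.6638] g 0.01309640068338517
[[ 0.0972  0.091   0.9911]
 [-0.6455 -0.7522  0.1324]
 [ 0.7576 -0.6526 -0.0144]]
tilt 0.8597667717918256 azim -1.4503665035859485 zyaw 0.13282282561187525
```

View pics/s1.png

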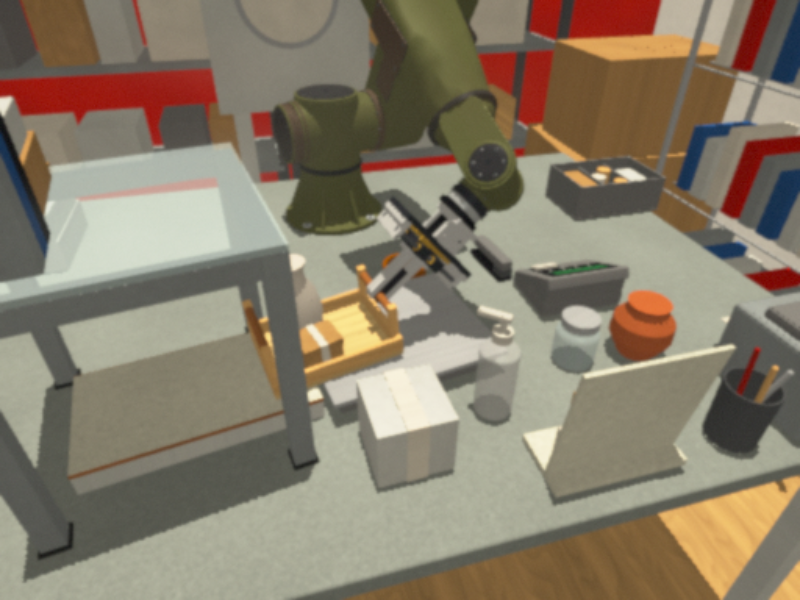

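Call:
apply_moves([
  {"dp": [-0.01, -0.0116, -0.0007], "roll": 0, "grip": 1},
  {"dp": [-0.01, -0.0116, -0.0007], "roll": 0, "grip": 1},
  {"dp": [-0.01, -0.0116, -0.0007], "roll": 0, "grip": 1},
  {"dp": [-0.01, -0.0116, -0.0007], "roll": 0, "grip": 1},
  {"dp": [-0.0115, -0.0103, -0.0007], "roll": 0, "grip": 1},
  {"dp": [-0.0115, -0.0103, -0.0007], "roll": 0, "grip": 1},
  {"dp": [-0.01, -0.009, -0.0007], "roll": 0, "grip": 1},
  {"dp": [-0.005, -0.005, 0], "roll": 0, "grip": 1},
  {"dp": [0, 0, 0], "roll": 0, "grip": 1},
])

```text
time_s: 14.6
ee_pos: [0.5507, 0.092, 0.122]
eef_rot: [-1.592, -0.859, -1.421]
force: [-0.8, 2.8, -0.5]
grip_width: 0.0129
```

```bash
python3 - <<'E'
from st import *
im=imaging.camera("wrist");cv2.imwrite("pics/w4.png",im)
im=imaging.camera("side");cv2.imwrite("pics/sd4.png",cv2.resize(im[100:340,120:370],(750,720))[:600])
E
```

```text
14.6 q [ 0.438   0.6143  1.5276 -0.8161  1.4152  2.1802] 
p [0.5507 0.092  0.122 ] rot [-1.592  -0.8588 -1.421 ] F [-0.8427  2.798  -0.4839] g 0.012914221586269276
[[ 0.0975  0.092   0.991 ]
 [-0.646  -0.7516  0.1333]
 [ 0.7571 -0.6532 -0.0139]]
tilt 0.8590385968982444 azim -1.4490180628417888 zyaw 0.13373762838566516
```

View pics/w4.png

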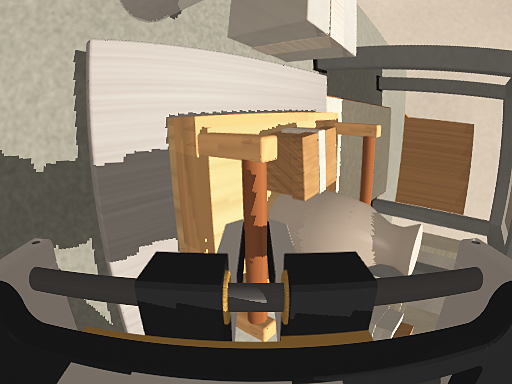

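```bash
python3 - <<'E'
from st import *
c=np.array([.556,.012]);
for n,p,z in[("plat ++",(88,42),.046),("plat +-",(328,73),.046),("tray ++ walltop",(168,117),.078),("tray +- walltop",(336,110),.078),("bar top post",(262,158),.12)]:
    X=fz(p,z);d=X[:2]-c;a=.15;print(n,X,"scale frame",d@[np.cos(a),np.sin(a)],d@[-np.sin(a),np.cos(a)])
E
```

```text
14.7 q [ 0.4372  0.6138  1.5279 -0.8163  1.415   2.1801] 
p [0.5508 0.0915 0.1221] rot [-1.5916 -0.8588 -1.4218] F [ 0.3547  3.2953 -0.1125] g 0.01328277053199373
[[ 0.097   0.0917  0.9911]
 [-0.6461 -0.7516  0.1328]
 [ 0.7571 -0.6532 -0.0136]]
tilt 0.8590265139239031 azim -1.4493334617759652 zyaw 0.13319427827137761
plat ++ [0.6652 0.1784 0.046 ] scale frame 0.13288857890257275 0.14822407871623466
plat +- [ 0.7196 -0.1219  0.046 ] scale frame 0.14170528248239853 -0.1568530671706973
tray ++ walltop [0.6203 0.131  0.078 ] scale frame 0.08132456357926113 0.1080666134348623
tray +- walltop [ 0.6624 -0.0889  0.078 ] scale frame 0.09009167979498049 -0.11569446394068165
bar top post [0.6004 0.0905 0.12  ] scale frame 0.05565485422306024 0.0709731185764603
```

View pics/sd4.png

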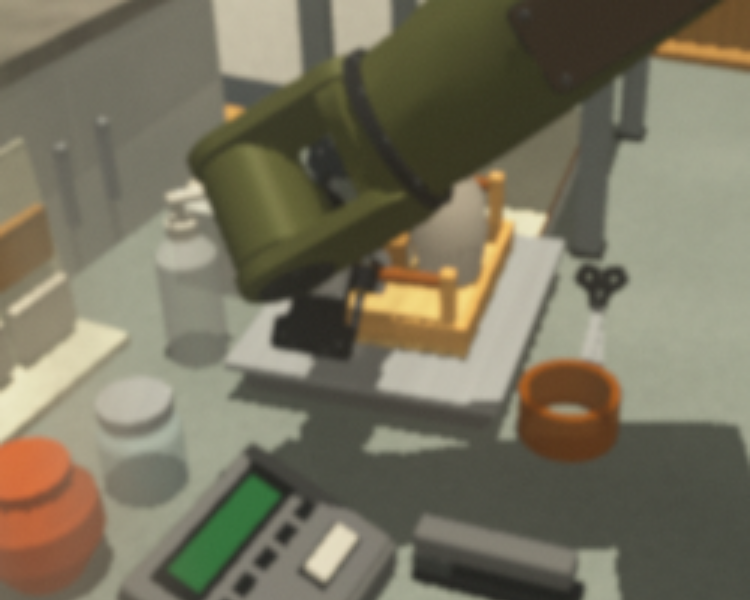

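Call:
apply_moves([
  {"dp": [-0.001, 0.001, 0], "roll": 0, "grip": 1},
  {"dp": [0, 0, 0], "roll": 0, "grip": -0.3},
  {"dp": [0, 0, 0], "roll": 0, "grip": -0.3},
  {"dp": [0, 0, 0], "roll": 0, "grip": -0.3},
  {"dp": [0, 0, 0], "roll": 0, "grip": -0.3},
  {"dp": [0, -0.02, 0], "roll": 0, "grip": -0.3},
  {"dp": [0, -0.04, 0], "roll": 0, "grip": -0.3},
  {"dp": [0, -0.04, 0], "roll": 0, "grip": -0.3},
  {"dp": [0, -0.04, 0], "roll": 0, "grip": -0.3},
  {"dp": [0, 0, 0], "roll": 0, "grip": -0.3},
])

```text
time_s: 15.95
ee_pos: [0.5378, 0.1991, 0.2141]
eef_rot: [-1.587, -0.857, -1.423]
force: [-0.5, -0.2, -0.1]
grip_width: 0.0612
```

```bash
python3 - <<'E'
from st import *
im=cv2.imread("pics/side0.png")
s=im[265:305,205:250].astype(int);m=((s.min(2)>165)).astype(np.uint8)
n,l,st,c=cv2.connectedComponentsWithStats(m);k=1+np.argmax(st[1:,4]);cc=c[k]+[205,265];print("key px",cc,st[k])
r=cv2.minAreaRect(np.argwhere(l==k)[:,::-1].astype(np.float32));bp=cv2.boxPoints(r)+[205,265]
print("key",onz("side",cc,.048,1));K=np.array([onz("side",p,.048,1) for p in bp]);print(K)
for t,p,z in[("hi top",(320,390),.09),("hi left",(252,462),.09),("low top",(392,442),.03),("low bot",(337,520),.03)]:print(t,onz("side",p,z))
iw=imaging.camera("wrist");cv2.imwrite("pics/w5.png",iw)
cv2.imwrite("pics/s5.png",imaging.camera("side"));cv2.imwrite("pics/c5.png",imaging.camera("scene"))
E
```

```text
15.95 q [ 0.598   0.5952  1.3171 -0.7441  1.6756  2.1228] 
p [0.5378 0.1991 0.2141] rot [-1.5872 -0.8573 -1.4228] F [-0.5423 -0.153  -0.0823] g 0.06117263802566566
[[ 0.0965  0.0952  0.9908]
 [-0.6473 -0.7502  0.1351]
 [ 0.7561 -0.6544 -0.0107]]
tilt 0.8574446370638195 azim -1.4445315183199172 zyaw 0.13556205294907406
key px [229.9159 283.514 ] [ 18  11  15  16 107]
key [0.4579 0.3491 0.048 ]
[[0.466  0.3679 0.048 ]
 [0.4665 0.323  0.048 ]
 [0.4493 0.3291 0.048 ]
 [0.4494 0.3732 0.048 ]]
hi top [0.5422 0.3143 0.09  ]
hi left [0.5447 0.4747 0.09  ]
low top [0.425  0.3114 0.03  ]
low bot [0.4256 0.4663 0.03  ]
```

View pics/w5.png

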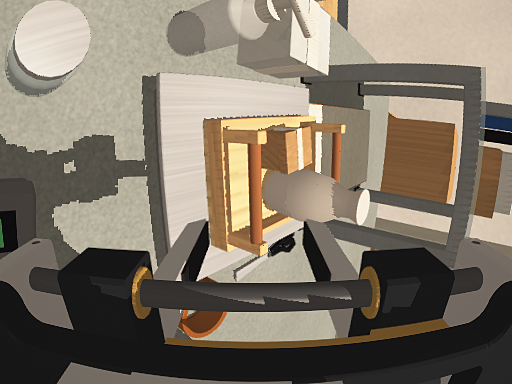

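```bash
python3 - <<'E'
from fk import *
np.set_printoptions(precision=3,suppress=True)
Rt=E("xyz",[-1.5872,-.8573,-1.4228])@E("y",-1.5708)
q=np.array([.598,.595,1.317,-.744,1.676,.55])
for p in([.538,.199,.214],[.5,.28,.18],[.447,.357,.13],[.4545,.3575,.0675]):
    q,e=ik(np.array(p),Rt,q);print(p,q,round(e,4),tool(q)[2])
d=lambda v:print(v,Rt.T@np.array(v))
d([-.091,.158,-.084]);d([.0075,0,-.06]);d([.00407,0,-.00914]);print(Rt)
from h import *
print("stapler",onz("side",(447,430),.047),"jar",onz("side",(258,368),.09),"pot",onz("side",(200,400),.105))
E
```

```text
[0.538, 0.199, 0.214] [ 0.598  0.595  1.317 -0.744  1.675  0.552] 0.0 [0.513 0.394 0.384]
[0.5, 0.28, 0.18] [ 0.73   0.685  1.256 -0.683  1.735  0.665] 0.0 [0.475 0.475 0.35 ]
[0.447, 0.357, 0.13] [ 0.865  0.791  1.199 -0.607  1.771  0.796] 0.0 [0.422 0.552 0.3  ]
[0.4545, 0.3575, 0.0675] [ 0.857  0.882  1.196 -0.603  1.694  0.842] 0.0 [0.43  0.552 0.237]
[-0.091, 0.158, -0.084] [-0.068 -0.072  0.175]
[0.0075, 0, -0.06] [0.008 0.04  0.045]
[0.00407, 0, -0.00914] [0.004 0.006 0.007]
[[ 0.991  0.095 -0.097]
 [ 0.135 -0.75   0.647]
 [-0.011 -0.654 -0.756]]
stapler [0.355 0.27  0.047] jar [0.66 0.31 0.09] pot [0.677 0.421 0.105]
```

Call:
apply_moves([
  {"dp": [0, -0.01, 0], "roll": -0.175, "grip": 1},
  {"dp": [0, 0, 0], "roll": -0.175, "grip": 1},
  {"dp": [0, 0, 0], "roll": -0.175, "grip": 1},
  {"dp": [0, 0, 0], "roll": -0.175, "grip": 1},
  {"dp": [0, 0, 0], "roll": -0.175, "grip": 1},
  {"dp": [0, 0, 0], "roll": -0.175, "grip": 1},
  {"dp": [0, 0, 0], "roll": -0.175, "grip": 1},
  {"dp": [0, 0, 0], "roll": -0.175, "grip": 1},
  {"dp": [0, 0, 0], "roll": -0.17, "grip": 1},
])

```text
time_s: 17.23
ee_pos: [0.5368, 0.2029, 0.2175]
eef_rot: [-2.431, 0.02, 0.135]
force: [-0.9, 0.3, -0.3]
grip_width: 0.0003
```

```bash
python3 - <<'E'
from st import *
to(.447,.357,.13)
E
```

```text
17.225 q [ 0.6033  0.5994  1.3036 -0.7416  1.6928  0.5431] 
p [0.5368 0.2029 0.2175] rot [-2.431   0.0198  0.1347] F [-0.9251  0.2773 -0.2892] g 0.0002944285128934145
[[ 0.9907  0.089  -0.1025]
 [ 0.1343 -0.7528  0.6444]
 [-0.0198 -0.6522 -0.7578]]
tilt 0.8603247785238721 azim -1.4530577658666026 zyaw 1.728505016515765
delta to (0.447, 0.357, 0.13) [-0.0665 -0.0669  0.1748]
```

Call:
apply_moves([
  {"dp": [-0.0133, -0.0134, 0.035], "roll": 0, "grip": 1},
  {"dp": [-0.0133, -0.0134, 0.035], "roll": 0, "grip": 1},
  {"dp": [-0.0133, -0.0134, 0.035], "roll": 0, "grip": 1},
  {"dp": [-0.0133, -0.0134, 0.035], "roll": 0, "grip": 1},
  {"dp": [-0.0133, -0.0134, 0.035], "roll": 0, "grip": 1},
  {"dp": [0, 0, 0], "roll": 0, "grip": 1},
])

```text
time_s: 17.98
ee_pos: [0.4468, 0.3589, 0.1282]
eef_rot: [-2.433, 0.017, 0.134]
force: [0.3, 0.4, -0.5]
grip_width: 0.0
```

```bash
python3 - <<'E'
from st import *
to(.4535,.3575,.075);to(.4545,.3575,.0675)
i=imaging.camera_info("wrist");T=i["world_from_camera"];K=i["K"]
def proj(X):
    c=T[:3,:3].T@(np.array(X)-T[:3,3]);th=np.arctan2(np.hypot(c[0],c[1]),c[2]);v=c[:2]/np.hypot(c[0],c[1]);return K[:2,2]+K[0,0]*th*v
k=proj([.4545,.3545,.0545]);print("pred key px",k,"tip px",proj(o["ee_pos"]+.011*y), "cam",T[:3,3])
im=imaging.camera("wrist");cv2.imwrite("pics/w6.png",im)
m=(im.min(2)>150).astype(np.uint8);n,l,s,c=cv2.connectedComponentsWithStats(m)
for j in range(1,n):
    if 30<s[j,4]<6000 and np.linalg.norm(c[j]-k)<120: print(s[j],c[j],fz(c[j],.0545))
E
```

```text
17.975 q [ 0.8664  0.8008  1.1886 -0.6057  1.779   0.7936] 
p [0.4468 0.3589 0.1282] rot [-2.4327  0.017   0.1339] F [ 0.2965  0.4221 -0.4737] g 2.3336525205279056e-05
[[ 0.9909  0.0904 -0.0997]
 [ 0.1335 -0.7538  0.6434]
 [-0.017  -0.6509 -0.759 ]]
tilt 0.862046450179228 azim -1.4514628262662619 zyaw 1.7244557208414142
delta to (0.4535, 0.3575, 0.075) [0.0073 0.0363 0.0388]
delta to (0.4545, 0.3575, 0.0675) [0.0085 0.0413 0.0444]
pred key px [266.0449 145.7451] tip px [254.7443 232.3096] cam [0.4253 0.5308 0.1855]
[226  27   9  12  60] [231.2167  33.55  ] [0.4231 0.4459 0.0545]
[234  49   6  13  68] [236.4265  54.8971] [0.4269 0.4323 0.0545]
[331  55  17  10  83] [339.8434  58.8193] [0.4823 0.44   0.0545]
[322  77  50  28 434] [346.9608  90.3618] [0.4948 0.418  0.0545]
[256 115  28  16 209] [270.2201 122.7943] [0.4543 0.3788 0.0545]
[209 226  26  28 510] [221.5039 240.1235] [0.4294 0.1185 0.0545]
[260 243   2  27  44] [260.3864 257.9318] [0.4993 0.03   0.0545]
```

```bash
python3 - <<'E'
from h import *
np.set_printoptions(precision=3,suppress=True)
im=cv2.imread("pics/w6.png")
print([(r,im[r,268].tolist()) for r in range(104,200,4)])
print([(c,im[123,c].tolist()) for c in range(240,300,4)]);print([(c,im[145,c].tolist()) for c in range(240,310,4)])
for p in((256,123),(284,123),(268,112),(268,131),(268,150),(268,165),(268,180)):print(p,fz(p,.0545))
E
```

```text
[(104, [81, 88, 96]), (108, [83, 90, 98]), (112, [70, 76, 82]), (116, [18, 20, 19]), (120, [153, 172, 188]), (124, [157, 177, 192]), (128, [145, 162, 177]), (132, [145, 162, 177]), (136, [145, 163, 178]), (140, [145, 162, 178]), (144, [146, 163, 178]), (148, [145, 162, 178]), (152, [145, 162, 178]), (156, [143, 161, 175]), (160, [251, 255, 255]), (164, [249, 254, 255]), (168, [194, 215, 231]), (172, [170, 184, 196]), (176, [203, 224, 229]), (180, [211, 229, 233]), (184, [207, 226, 230]), (188, [209, 228, 233]), (192, [206, 227, 232]), (196, [209, 228, 232])]
[(240, [169, 184, 199]), (244, [169, 184, 198]), (248, [172, 186, 201]), (252, [81, 89, 96]), (256, [151, 170, 186]), (260, [148, 167, 182]), (264, [157, 178, 193]), (268, [156, 175, 189]), (272, [153, 172, 189]), (276, [154, 173, 188]), (280, [159, 179, 195]), (284, [13, 11, 11]), (288, [3, 1, 1]), (292, [170, 184, 199]), (296, [169, 184, 198])]
[(240, [170, 184, 197]), (244, [169, 184, 196]), (248, [172, 187, 200]), (252, [147, 167, 183]), (256, [145, 162, 177]), (260, [145, 163, 178]), (264, [146, 163, 179]), (268, [145, 162, 177]), (272, [145, 162, 178]), (276, [143, 163, 179]), (280, [10, 8, 8]), (284, [175, 190, 205]), (288, [169, 184, 199]), (292, [170, 184, 199]), (296, [169, 184, 198]), (300, [169, 184, 198]), (304, [170, 184, 198]), (308, [151, 166, 180])]
(256, 123) [0.445 0.377 0.054]
(284, 123) [0.464 0.38  0.054]
(268, 112) [0.451 0.389 0.054]
(268, 131) [0.454 0.37  0.054]
(268, 150) [0.458 0.347 0.054]
(268, 165) [0.462 0.326 0.054]
(268, 180) [0.466 0.301 0.054]
```

Call:
apply_moves([
  {"dp": [0.0015, 0.0093, 0.0087], "roll": 0, "grip": 1},
  {"dp": [0.0015, 0.0093, 0.0087], "roll": 0, "grip": 1},
  {"dp": [0.0015, 0.0093, 0.0087], "roll": 0, "grip": 1},
  {"dp": [0.0015, 0.0093, 0.0087], "roll": 0, "grip": 1},
  {"dp": [0, 0, 0], "roll": 0, "grip": 1},
  {"dp": [0, 0, 0], "roll": 0, "grip": 1},
])

```text
time_s: 18.77
ee_pos: [0.4541, 0.354, 0.08]
eef_rot: [-2.43, 0.014, 0.132]
force: [-0.7, 0.7, 1.0]
grip_width: 0.0004
```

Call:
apply_moves([
  {"dp": [0.0013, 0.0019, 0.002], "roll": 0, "grip": 1},
  {"dp": [0.0013, 0.0019, 0.002], "roll": 0, "grip": 1},
  {"dp": [0, 0, 0], "roll": 0, "grip": 1},
])

```text
time_s: 19.15
ee_pos: [0.4565, 0.3539, 0.074]
eef_rot: [-2.43, 0.014, 0.132]
force: [-0.3, 0.5, -0.6]
grip_width: 0.0004
```

Call:
apply_moves([
  {"dp": [0, 0.0016, 0.0018], "roll": 0, "grip": 1},
  {"dp": [0, 0.0016, 0.0018], "roll": 0, "grip": 1},
  {"dp": [0, 0, 0], "roll": 0, "grip": 1},
])

```text
time_s: 19.52
ee_pos: [0.4565, 0.3539, 0.0695]
eef_rot: [-2.43, 0.014, 0.132]
force: [0.7, 0.7, 3.5]
grip_width: 0.0007
```

Call:
apply_moves([
  {"dp": [0.0004, 0.0013, 0.0014], "roll": 0, "grip": 1},
  {"dp": [0, 0, 0], "roll": 0, "grip": 1},
])

```text
time_s: 19.77
ee_pos: [0.457, 0.3539, 0.0677]
eef_rot: [-2.43, 0.013, 0.132]
force: [1.6, 0.5, 5.0]
grip_width: 0.0008
```

Call:
apply_moves([
  {"dp": [0.0004, 0.0009, 0.001], "roll": 0, "grip": 1},
  {"dp": [0, 0, 0], "roll": 0, "grip": 1},
])

```text
time_s: 20.02
ee_pos: [0.4573, 0.354, 0.067]
eef_rot: [-2.431, 0.013, 0.132]
force: [-0.9, 0.8, 10.6]
grip_width: 0.0006
```

Call:
apply_moves([
  {"dp": [0.0004, 0.0009, 0.001], "roll": 0, "grip": 1},
  {"dp": [0, 0, 0], "roll": 0, "grip": 1},
])

```text
time_s: 20.27
ee_pos: [0.4576, 0.3541, 0.0665]
eef_rot: [-2.431, 0.013, 0.132]
force: [-2.9, 0.1, 17.4]
grip_width: 0.0004
```

Call:
apply_moves([
  {"dp": [-0.004, -0.0063, -0.0065], "roll": 0, "grip": 1},
  {"dp": [-0.004, -0.01, -0.015], "roll": 0, "grip": 1},
  {"dp": [0, -0.03, -0.03], "roll": 0, "grip": 1},
  {"dp": [0, -0.03, -0.03], "roll": 0, "grip": 1},
  {"dp": [0, -0.03, -0.03], "roll": 0, "grip": 1},
  {"dp": [0, 0, 0], "roll": 0, "grip": 1},
])

```text
time_s: 21.02
ee_pos: [0.4511, 0.3614, 0.2226]
eef_rot: [-2.426, 0.009, 0.133]
force: [-0.2, -0.2, 0.2]
grip_width: 0.0003
```

```bash
python3 - <<'E'
from st import *
a=cv2.imread("pics/side0.png").astype(int);b=imaging.camera("side");cv2.imwrite("pics/s9.png",b)
c=cv2.imread("pics/scene0.png").astype(int);d=imaging.camera("scene");cv2.imwrite("pics/c9.png",d)
# tray bar/vase check: compare scene with picture just after release (c5), outside the arm
e=cv2.imread("pics/c5.png").astype(int)
for t,(u0,v0,u1,v1) in{"tray/vase":(160,150,262,260),"carton":(228,233,294,312),"dispenser":(300,195,335,272),"jar":(352,195,386,238),"pot":(388,185,435,232)}.items():
    print(t,"vs release",np.abs(d[v0:v1,u0:u1]-e[v0:v1,u0:u1]).mean().round(2),"vs start",np.abs(d[v0:v1,u0:u1]-c[v0:v1,u0:u1]).mean().round(2))
for t,(u0,v0,u1,v1) in{"terminal":(160,245,252,340),"stapler":(256,270,316,306),"tape":(290,218,330,254),"scissors":(308,184,332,220)}.items():
    print(t,np.abs(b[v0:v1,u0:u1]-a[v0:v1,u0:u1]).mean().round(2))
E
```

```text
21.025 q [ 0.8638  0.7092  1.1112 -0.6322  1.9076  0.6974] 
p [0.4511 0.3614 0.2226] rot [-2.4258  0.0091  0.1325] F [-0.1724 -0.2232  0.1915] g 0.0003178798578101343
[[ 0.9912  0.0938 -0.0935]
 [ 0.1321 -0.7487  0.6496]
 [-0.0091 -0.6562 -0.7545]]
tilt 0.8550487870733364 azim -1.4461492722533926 zyaw 1.7137437758988272
tray/vase vs release 4.09 vs start 31.62
carton vs release 2.58 vs start 2.87
dispenser vs release 6.98 vs start 2.01
jar vs release 4.07 vs start 1.93
pot vs release 3.26 vs start 2.71
terminal 22.31
stapler 18.59
tape 12.02
scissors 16.12
```

```bash
python3 -c "
from station import ctrl
print(ctrl.hand_in())"
```

```text
the job is handed in; nothing more can be done
None
```

The loaded tray is on the steel platform with the vase and gift box upright. I let go of it, then pressed the wide key to its stop. The job was handed in at 21 s of the 51 s allowed; no verdict was reported.

**How it went**
- **Approach:** The moves cannot tilt the tool directly. I tilted it about 0.86 rad by pushing against the arm's reach and joint limits, so the gripper could pass under the shelf. From the given sizes, the gripper body cleared the shelf tube by about 2 cm, and I felt no contact.
- **Tray:** I gripped the bar, raised the front end 14 mm and pulled the tray over the step. I lowered it on the platform and released it. Wrist forces stayed below about 5 N.
- **Key:** With the fingers closed, I pressed until the force rose steeply to 17 N. The key needs about 4.5 N to go fully down, so it was at its stop. I then backed away.

**Last checks**
- **Placement:** The last measurement put the tray about 4 cm inside the platform at the front, rear and +x side. I did not measure the -x side; from the sizes, its margin is about 4 cm or more.
- **Vase and box:** The last picture I viewed, after letting go and before the key press, showed both upright. A comparison of the scene images from then and after the press showed little change around the tray.
- **Other things:** The carton, dispenser, jar and pot looked the same as at the start.
- **Not confirmed:** The side-view comparison for the terminal, stapler, tape roll and scissors showed large differences. I put this down to the arm and its shadow and did not look into it further. I felt no contact near any of them except on the key.
- **Disagreements:** Two measurements of the key differed by about 5 mm, well within its size. The tray measured about 1 cm too long in the wrist view.

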